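# Refit the splined cog on the feed drive

## Task

Refit the feed drive: slide the splined cog, the one with the raised collar, onto the upright hub collar uppermost, turning it until its wide slot finds the hub's wide master spline and it drops fully home on the shoulder. Then push the flanged axle cap straight down the shaft until it is tight against the cog's collar, let go, and leave everything else on the bench where it is.

Things in the scene. Friction and masses are not known exactly. Their poses are not given: they have to be found in the camera images.
- drive: grey gearbox 130 x 150 mm, top 54 mm above the bench, on a 150 x 170 x 8 mm foot plate, fixed to the bench; a round finned motor on its +x side ends 140 mm from the origin, 58 mm high. Origin: centre of its underside, straight below the hub axis.
- hub_seat (a point): hub axis at the level of the 60 mm wide round shoulder on which the cog must rest, 58 mm above the bench; z up, x towards the master spline (turns with the hub, which the gearbox holds stiffly). Four splines at 90 degrees reach 16 mm out from the axis and 18 mm up: the master (+x) is 10 mm wide, the others 5. The core is a round pilot 19.4 mm in diameter up to 21 mm, coned to 13 mm at 24 mm.
- shaft_tip (a point): top of the plain upright shaft above the hub's pilot, on the hub axis, 41 mm above hub_seat. The shaft is 12 mm in diameter, its tip coned over the last 5 mm. z up.
- cog: steel cog, flat on the bench, collar uppermost, 0.22-0.37 kg; disc 77 mm in diameter, 12 mm thick, 20 teeth; on it a hexagonal collar, 44 mm across flats, up to 26 mm (grip it there by two flats; one flat faces +x). Origin: centre of its underside; z up, x towards the wide slot, marked by a black dot on the disc. At a wrong angle it stops on the splines, 14-18 mm above the shoulder; within 4 degrees it slides home.
- cog_bore (a point): centre of the cog's through bore at the collar's top, 26 mm above its underside; axes as the cog. The bore is 21 mm across its four lands (1.6 mm wider than the pilot), with four slots at 90 degrees out to 17.5 mm from the axis: the wide one (+x) 12.6 mm, the other three 7.6 mm.
- cap: steel push-on axle cap (toothed push nut with a closed top), flange down on the bench, 30 g: flange 40 mm wide, 4 mm thick; barrel 24 mm in diameter (grip it there), flat top at 20 mm. Origin: centre of its underside, z up. Bore 12.4 mm, 17 mm deep. Slips 5 mm over the shaft tip, then needs a push of about 15 N over 10 mm and stays where left. Home, its underside is 26 mm above hub_seat.
- plain_cog: a spare flat cog with a plain round bore and no collar, 86 mm in diameter, 10 mm thick; bystander. Origin: centre of its underside.
- tape: tape measure, grey, 62 x 38 x 58 mm, standing; bystander. Origin: centre of its underside.
- offcut: pine offcut 200 x 70 x 28 mm, flat; bystander. Origin: centre of its underside, x along its length.
- driver: screwdriver with a black handle, lying, about 200 mm; bystander. x along its length.
- pencil: carpenter's pencil, 150 x 8 x 8 mm, lying; bystander. Origin: middle of its underside, x along its length.
- spray: white plastic bottle, 70 mm in diameter, 190 mm high; bystander. Origin: centre of its underside.
- jar: glass jar with a steel lid, 68 mm in diameter, 80 mm high; bystander. Origin: centre of its underside.
There are look-alikes about, which are no part of the job. Leave any blue or orange look-alike of the cap alone.

How it is judged:
On the way, in this order (a step that is already met when the one before it is completed fails the run):
1. the splined cog is fully home on the hub's shoulder, on its axis and level (z of cog in the frame of hub_seat below 0.003 m and horizontal distance between cog and hub_seat below 0.004 m and angle between cog's own z axis and vertical below 0.09 rad), for 0.2 s.
2. the cap is pressed down the shaft onto the cog's collar (all of step 1 and z of cap in the frame of hub_seat between 0.022 and 0.029 m and horizontal distance between cap and hub_seat below 0.004 m and angle between cap's own z axis and vertical below 0.09 rad), for 0.2 s.
At the end, for the whole second after the job is handed in: The cog lies on the hub's shoulder (within 3 mm in height, 4 mm of the axis, 5 degrees of level) and the cap is pressed down on its collar (its underside 22 to 29 mm above the shoulder, 26 mm being home; within 4 mm of the axis, 5 degrees of level); both are at rest (all of step 2 and linear speed of each of cog, cap below 0.02 m/s); the robot touches nothing.
It fails at once if a bystander (spare cog, tape, offcut, screwdriver, pencil, bottle or jar) is shifted by more than 40 mm (distance of any of plain_cog, tape, offcut, driver, pencil, spray, jar from where it was at the start of the episode above 0.04 m).
It also fails if it takes over 61 s, if anything falls off the work surface, if the arm or the gripper's body presses on something with over 40 N, if the wrist force passes 120 N, or if a joint passes its speed limit or range.

## Robot

A 6-joint arm with a two-finger parallel gripper is mounted at the origin on the work surface. World frame = base frame: x ahead of the robot, y to its left, z up, the work surface at z = 0. Lengths are in m, angles in rad, forces in N, time in s.
With the tool pointing down it reaches from about 0.425 to 0.95 m from the base axis. Payload 14.7 kg.
Tool frame: the origin (TCP) lies at the very end of the fingers, on their centre line; the grasp point (between the pads) lies 19 mm behind it (arm.grasp_offset is the distance from the TCP to the grasp point, in m); z points along the fingers, x is the direction in which the jaws open and shut, and the axes are right-handed (so a half turn about z gives the same grasp; the last joint's range is limited). The gripper opens to 85 mm and grips with 20 to 120 N. Pads are 22 mm wide; open, the fingers measure 114 mm over their backs; the gripper's body (76 mm by 85 mm) begins 54 mm behind the grasp point. The pads swing forward as they close: fully open they stand 13 mm farther back than shut.
Start: joints at [-1.373, 0.48, 1.596, -0, 1.065, -0.047], TCP at [0.158, -0.631, 0.205] pointing down, gripper open.
Joint ranges: [-2.75, 2.75], [-0.82, 2.05], [0.23, 2.67], [-1.56, 4.7], [0.09, 2.69], [-2.92, 2.92]. Speed limits (rad/s): [1.89, 1.89, 2.39, 3.01, 3.01, 3.01].

## Interface

Orientations are given as a unit quaternion [x, y, z, w].
In Python, from bench import arm gives the robot as it stands.
- The arm moves only by the tool carry_out, never from a script. Its argument "moves" is a list of rows, each a list of 4 numbers: the shift along the tool's x, y, z in m, then the turn about the tool's z in degrees. A call has exactly 10 rows; each row shifts and turns the commanded pose from where the row before left it, along the tool's axes as they then stand; what a row does not reach is not made up. A row lasts 1/12 s, in which the tool goes at most 41.7 mm and 7.16 degrees, less where a joint would pass 70% of its speed; a pose out of reach is approached as far as the arm can. A call is refused whole if a number of a shift passes 0.0417 or a number of a turn 7.16, either way. A call with a gripper value outside its range is refused whole. "gripper" is the opening, from -1 (shut) to 1 (fully open), set as the call begins (left out, the last holds). The fingers move at their own pace and stop on an object; the grip force is fixed at half the most. Time passes only in rows, so rows that do not move let the fingers close, or fill a call up. It gives the time, the measured TCP pose, the force and the opening at its end, in the units of the state.
- arm.observe(): the state, without advancing time (a new reading comes with each control period).
- arm.read_camera(name): name is "scene" or "top" or "wrist"; returns a dict with "pixels" (400x640x3 uint8, red, green, blue), "z_map" (400x640 float32, m along the optical axis (not along the pixel's ray), 0 where there is no reading), "K" (3x3 intrinsics, pixels), "extrinsics" (4x4, takes a point from world to camera coordinates); the wrist camera has in their place "tool_from_camera" (4x4, takes a point from camera to tool coordinates, whose origin is the TCP and whose axes are the tool frame's). Camera axes: x right, y down, z forward; pixel columns grow to the right and rows downward; lengths in m; the calibration is good to about 2 mm. A picture is of the moment at which its call begins: read the wrist's pose just before it.
- arm.hand_in(): hands the job in, once; it reports no verdict.
The state is a dict: "time": time; "qpos": joint angles; "dq": joint speeds; "joint_torque": joint torques, N m; "eef_pos": TCP position; "orientation": TCP orientation; "wrist_force": force on the tool from outside, world axes, zero at the start; "torque": the same for the moment, N m; "grip_width": opening from 0.0 (shut) to 1.0 (fully open).
Only numpy, scipy, OpenCV 4.12 (cv2) and the standard library are available. Lean on these libraries where they do the work, as an engineer would, in place of code of your own. Each camera call takes 0.05 s, during which the arm holds its last target.

## Working session

There is one attempt and no reset: what is moved stays moved. The work goes in short steps, Python scripts to look and compute and a tool call to move; the robot and the scene stay as the last step left them, time stands still between calls to the robot, and variables do not carry over. Pictures are saved under pics/ and viewed, and the job is handed in when it is done.

Besides the shell and the picture viewer there is one more tool, called after "Emit:" as a command line: name --pt "numbers of a row" for each row, then --argument value for the rest. carry_out: Moves the arm, as the interface text tells. Its arguments: {"type":"object","properties":{"moves":{"type":"array"},"gripper":{"type":"number"}},"required":["moves"]}

```bash
mkdir -p pics; cat > h.py <<'E'
import numpy as np, cv2
from bench import arm
def snap(n,f):
    c=arm.read_camera(n); cv2.imwrite(f'pics/{f}.png',c['pixels'][:,:,::-1]); np.savez(f'pics/{f}.npz',**c); return c
def ray_plane(c,uv,z,T=None):
    # T camera->world
    if T is None: T=np.linalg.inv(c['extrinsics'])
    d=T[:3,:3]@np.linalg.solve(c['K'],[uv[0],uv[1],1.]); o=T[:3,3]
    return o+d*(z-o[2])/d[2]
E
python3 - <<'E'
from h import *
s=arm.observe(); print(s)
for n in ('scene','top','wrist'): c=snap(n,n+'0'); print(n,c['K'].tolist()); print(c.get('extrinsics',c.get('tool_from_camera')).round(4).tolist())
E
```

```text
{'time': 0.0, 'qpos': array([-1.37259698e+00,  4.80828183e-01,  1.59686558e+00,  8.54648652e-06,
        1.06512642e+00, -4.65770733e-02]), 'dq': array([ 0.0015872 ,  0.00051129,  0.00065364, -0.00058508,  0.00010024,
        0.0022014 ]), 'joint_torque': array([ 1.78626990e-03, -9.50640893e+01, -4.30174506e+01,  1.78799542e-04,
        1.27002501e-02,  4.87868510e-05]), 'eef_pos': array([ 0.15746965, -0.63017352,  0.20477789]), 'orientation': array([ 7.88141780e-01, -6.15493426e-01, -4.63186110e-04, -4.02715465e-04]), 'wrist_force': array([-0.56644901, -0.34399038,  0.4348262 ]), 'torque': array([ 0.03341626,  0.02281647, -0.00917805]), 'grip_width': 0.997817310064842}
scene [[441.6328452392777, 0.0, 322.821224718899], [0.0, 441.6328452392777, 198.72473591850465], [0.0, 0.0, 1.0]]
[[-0.3923, 0.9198, 0.0044, 0.2098], [0.6235, 0.2694, -0.7339, -0.2892], [-0.6763, -0.2852, -0.6792, 1.671], [0.0, 0.0, 0.0, 1.0]]
top [[395.05112526012476, 0.0, 321.50637596134305], [0.0, 395.05112526012476, 193.53672296066756], [0.0, 0.0, 1.0]]
[[0.0229, -0.9997, -0.0036, 0.0226], [-0.9825, -0.0219, -0.185, 0.5909], [0.1848, 0.0078, -0.9827, 1.1528], [0.0, 0.0, 0.0, 1.0]]
wrist [[358.20425105239644, 0.0, 317.28502788708056], [0.0, 358.20425105239644, 192.27261700451763], [0.0, 0.0, 1.0]]
[[1.0, -0.0013, -0.0003, 0.0016], [0.0013, 0.9593, 0.2823, -0.0717], [-0.0001, -0.2823, 0.9593, -0.1693], [0.0, 0.0, 0.0, 1.0]]
```

View pics/top0.png

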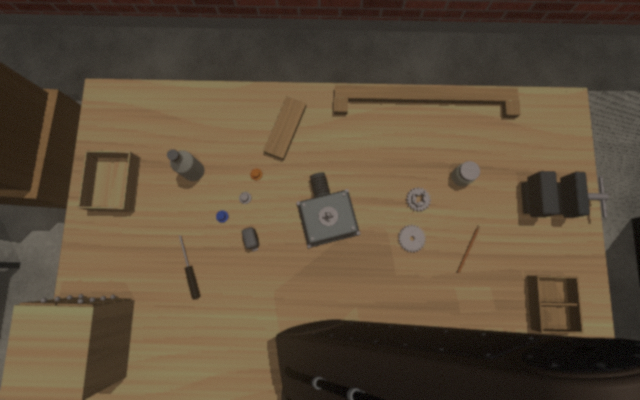

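View pics/scene0.png

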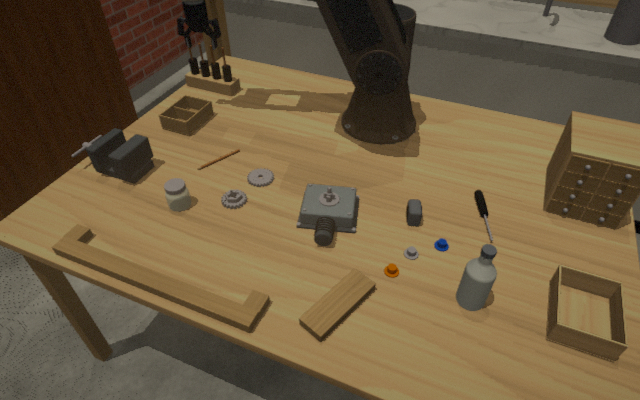

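View pics/wrist0.png

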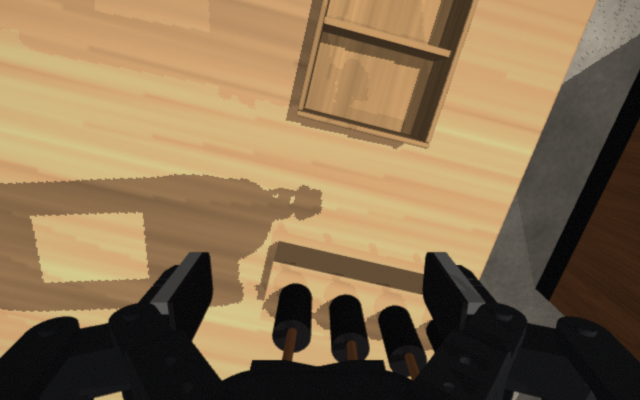

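The top view shows two steel cogs, at (418,199) and (412,238), and three caps: silver (245,197), blue (222,216) and orange (256,173). The drive is at (328,216). The cog at (418,199) has a raised collar, so it fits. The silver cap fits because the blue and orange ones are look-alikes. I'll confirm both in enlarged crops.

```bash
python3 - <<'E'
from h import *
c=np.load('pics/top0.npz'); p=c['pixels'][:,:,::-1]
s=np.load('pics/scene0.npz')['pixels'][:,:,::-1]
def cr(p,u,v,r=24): return cv2.resize(p[v-r:v+r,u-r:u+r],(260,260),interpolation=cv2.INTER_CUBIC)
a=np.hstack([cr(p,418,199),cr(p,328,216,36),cr(p,245,197)]); b=np.hstack([cr(s,234,199),cr(s,330,205,36),cr(s,411,253)])
cv2.imwrite('pics/crop0.png',np.vstack([a,b]))
for n,uv,z in (('cog',(418,199),.02),('plain',(412,238),.01),('hub',(328,216),.06),('cap',(245,197),.015),('tape',(250,238),.05),('jar',(466,174),.07)):
    print(n,ray_plane(c,uv,z).round(3), c['z_map'][uv[1],uv[0]])
E
```

```text
cog [ 0.586 -0.267  0.02 ] 1.2610462
plain [ 0.465 -0.248  0.01 ] 1.2403878
hub [0.521 0.015 0.06 ] 1.1610078
cap [0.581 0.278 0.015] 1.2415953
tape [0.45  0.248 0.05 ] 1.1791549
jar [ 0.658 -0.402  0.07 ] 1.1892438
```

View pics/crop0.png

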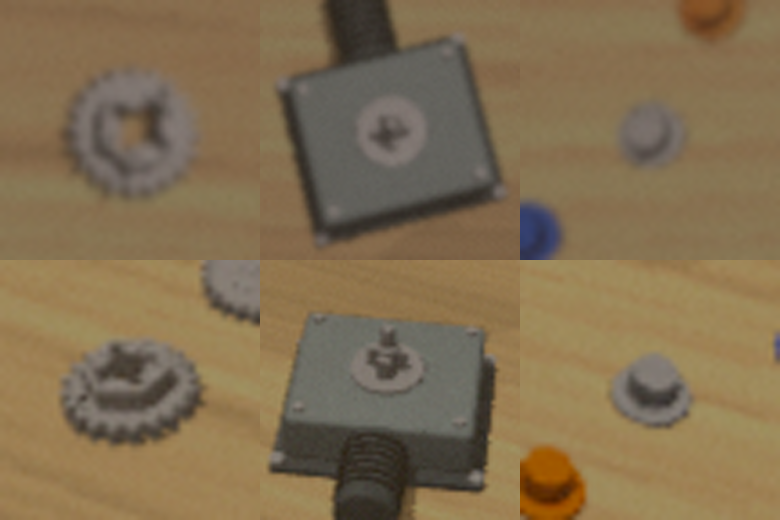

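Confirmed: the cog at top (418,199) has a hex collar and a cross-shaped bore. The cap at (245,197) is plain silver. Next I'll move to hover over the cog.

Emit:
carry_out --pt "-0.012 -0.024 0 0" --pt "-0.016 -0.033 0 0" --pt "-0.016 -0.033 0 0" --pt "-0.016 -0.033 0 0" --pt "-0.016 -0.033 0 0" --pt "-0.016 -0.033 0 0" --pt "-0.016 -0.033 0 0" --pt "-0.016 -0.033 0 0" --pt "-0.016 -0.033 0 0" --pt "-0.016 -0.033 0 0" --gripper 1

```text
time: 0.98
eef_pos: [0.4323, -0.4, 0.2053]
orientation: [0.788, -0.616, -0.0, -0.0]
wrist_force: [0.9, -0.9, 0.3]
grip_width: 0.999
```

Emit:
carry_out --pt "-0.016 -0.033 0 0" --pt "-0.016 -0.033 0.005 0" --pt "-0.016 -0.033 0.01 0" --pt "-0.016 -0.033 0.01 0" --pt "-0.012 -0.025 0.01 0" --pt "-0.008 -0.018 0.01 0" --pt "-0.004 -0.01 0.01 0" --pt "0 0 0.01 0" --pt "0 0 0.005 0" --pt "0 0 0 0"

```text
time: 1.82
eef_pos: [0.5877, -0.2716, 0.1339]
orientation: [0.788, -0.616, -0.001, 0.0]
wrist_force: [0.1, 0.2, -0.4]
grip_width: 0.999
```

```bash
cat >> h.py <<'E'
from scipy.spatial.transform import Rotation as R
def toolT(s=None):
    s=s or arm.observe(); T=np.eye(4); T[:3,:3]=R.from_quat(s['orientation']).as_matrix(); T[:3,3]=s['eef_pos']; return T
def wsnap(f):
    s=arm.observe(); c=snap('wrist',f); T=toolT(s)@c['tool_from_camera']; np.save(f'pics/{f}_T.npy',T)
    t=toolT(s); print('t',round(s['time'],2),'pos',s['eef_pos'].round(4),'yaw(x)',np.degrees(np.arctan2(t[1,0],t[0,0])).round(2),'q',s['qpos'].round(2),'F',s['wrist_force'].round(1),'g',round(s['grip_width'],3))
    return c,T
def delta(xyz,yaw=None):
    t=toolT(); d=t[:3,:3].T@(np.array(xyz)-t[:3,3]); print('tool delta',d.round(4))
    if yaw is not None:
        y=np.degrees(np.arctan2(t[1,0],t[0,0])); print('turn about tool z',-((yaw-y+180)%360-180))
E
python3 -c "
from h import *
wsnap('w1')"
```

```text
t 1.82 pos [ 0.5877 -0.2716  0.1339] yaw(x) -76.01 q [-0.48  0.55  1.67 -0.    0.93  0.85] F [ 0.1  0.2 -0.4] g 0.999
```

View pics/w1.png

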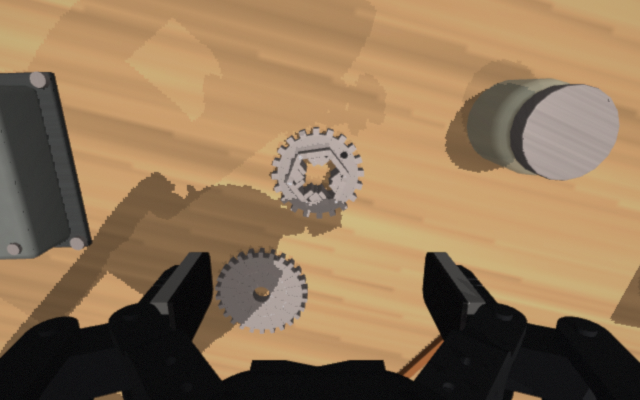

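The wrist view shows the cog at (317,172) with its black dot at (344,155), the plain cog at (262,290) and the jar at the upper right. I'll measure the disc, the collar and the dot.

```bash
cat >> h.py <<'E'
def cloud(c,T):
    z=c['z_map']; v,u=np.mgrid[:z.shape[0],:z.shape[1]]
    K=c['K']; P=np.stack([(u-K[0,2])/K[0,0]*z,(v-K[1,2])/K[1,1]*z,z],-1)
    P=P@T[:3,:3].T+T[:3,3]; P[z<=0]=np.nan; return P
E
python3 - <<'E'
from h import *
c=dict(np.load('pics/w1.npz')); T=np.load('pics/w1_T.npy'); P=cloud(c,T); z=P[...,2]
print('table z', np.nanmedian(z[60:110,240:420]))
sub=np.zeros(z.shape,bool); sub[115:228,262:375]=1
z0=np.nanmedian(z[60:110,240:420])
disc=(sub&(z-z0>.006)).astype(np.uint8); col=(sub&(z-z0>.019)).astype(np.uint8)
for n,m,h in(('disc',disc,.012),('col',col,.026)):
    k=max(cv2.findContours(m,cv2.RETR_EXTERNAL,cv2.CHAIN_APPROX_NONE)[0],key=cv2.contourArea)
    (u,v),r=cv2.minEnclosingCircle(k); M=cv2.moments(k); uv=(M['m10']/M['m00'],M['m01']/M['m00'])
    W=np.array([ray_plane(c,q[0],h,T)[:2] for q in k]).astype(np.float32)
    print(n,(u,v),r,uv,ray_plane(c,(u,v),h,T).round(4),ray_plane(c,uv,h,T).round(4),'z',np.nanmedian(z[m>0]))
    print(' world circ',cv2.minEnclosingCircle(W), 'fit', cv2.fitEllipse(W))
    if n=='col':
        H=cv2.convexHull(W*1e4); ap=cv2.approxPolyN(H.astype(np.float32),6) ; ap=ap.reshape(-1,2)/1e4; print(ap.round(4))
        e=np.roll(ap,-1,0)-ap; print('edge normals',[(round(float(np.degrees(np.arctan2(-a[0],a[1])))%60,1),round(float(np.linalg.norm(a)),4)) for a in e])
g=cv2.cvtColor(c['pixels'],cv2.COLOR_RGB2GRAY)
m=((g<45)&sub); 
n,l,st,ce=cv2.connectedComponentsWithStats(m.astype(np.uint8)); print([(s.tolist(),q.round(1).tolist()) for s,q in zip(st[1:],ce[1:]) if s[4]>8])
for q in ce[1:]:
  print(ray_plane(c,q,.012,T).round(4))
cv2.imwrite('pics/w1c.png',cv2.resize(c['pixels'][110:232,255:380,::-1],None,fx=4.8,fy=4.8,interpolation=cv2.INTER_CUBIC))
E
```

```text
table z 0.0009026989119663709
disc (317.4444580078125, 173.0) 46.143314361572266 (317.5102664530295, 172.96537297489763) [ 0.5904 -0.2724  0.012 ] [ 0.5905 -0.2725  0.012 ] z 0.013536756250407567
 world circ ((0.5892024636268616, -0.2726631760597229), 0.03897423297166824) fit ((0.5892603397369385, -0.27274003624916077), (0.0723305195569992, 0.0727958008646965), 88.427978515625)
col (317.5946350097656, 177.68968200683594) 31.520431518554688 (317.57049778472765, 177.68934063070105) [ 0.59   -0.2727  0.026 ] [ 0.59   -0.2727  0.026 ] z 0.026638989817036385
 world circ ((0.589114248752594, -0.2725156843662262), 0.02563830092549324) fit ((0.5894621014595032, -0.2727765142917633), (0.04605836793780327, 0.04715637490153313), 94.4871826171875)
[[ 0.6057 -0.2528]
 [ 0.5795 -0.2492]
 [ 0.5637 -0.2693]
 [ 0.5732 -0.2929]
 [ 0.5991 -0.2965]
 [ 0.6156 -0.2756]]
edge normals [(22.1, 0.0264), (21.9, 0.0256), (22.0, 0.0255), (22.1, 0.0261), (21.8, 0.0266), (23.5, 0.0248)]
[([342, 153, 4, 4, 14], [343.7, 154.5])]
[ 0.6108 -0.2896  0.012 ]
```

View pics/w1c.png

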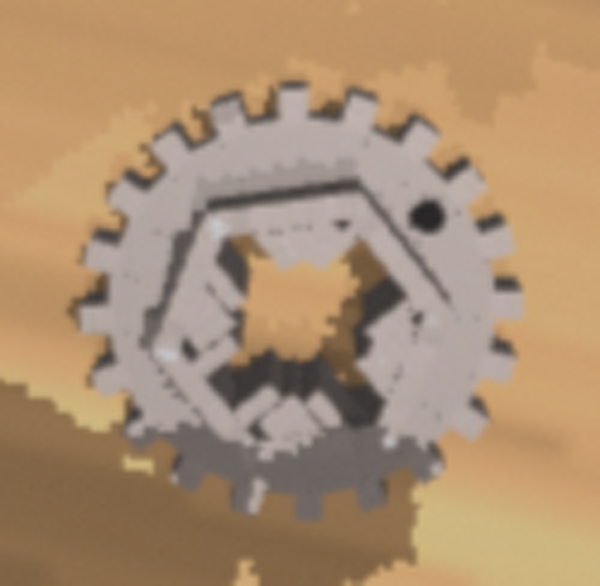

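The cog's centre is (0.5893, -0.2727) and its yaw is about -38°, with dot and flats agreeing. Before grasping I'll take a close look at the hub.

Emit:
carry_out --pt "-0.015 0 -0.004 0" --pt "-0.03 0 -0.004 0" --pt "-0.038 0 -0.004 0" --pt "-0.038 -0.001 -0.004 0" --pt "-0.038 -0.001 0 0" --pt "-0.038 -0.001 0 0" --pt "-0.038 -0.001 0 0" --pt "-0.033 -0.001 0 0" --pt "-0.02 0 0 0" --pt "-0.008 0 0 0"

```text
time: 2.7
eef_pos: [0.5213, 0.0192, 0.1524]
orientation: [0.788, -0.615, 0.0, -0.0]
wrist_force: [-0.3, 0.3, 0.6]
grip_width: 0.997
```

Emit:
carry_out --pt "0 0 0 0" --pt "0 0 0 0" --pt "0 0 0 0" --pt "0 0 0 0" --pt "0 0 0 0" --pt "0 0 0 0" --pt "0 0 0 0" --pt "0 0 0 0" --pt "0 0 0 0" --pt "0 0 0 0"

```text
time: 3.53
eef_pos: [0.5224, 0.0171, 0.1513]
orientation: [0.788, -0.615, -0.0, 0.0]
wrist_force: [-0.1, -0.1, 0.3]
grip_width: 1.001
```

```bash
python3 - <<'E'
from h import *
c,T=wsnap('w2')
E
```

```text
t 3.53 pos [0.5224 0.0171 0.1513] yaw(x) -75.97 q [-0.03  0.37  1.94 -0.    0.83  1.3 ] F [-0.1 -0.1  0.3] g 1.001
```

View pics/w2.png

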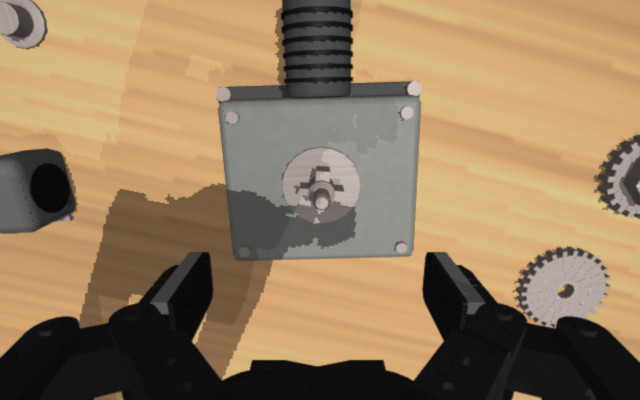

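```bash
python3 - <<'E'
from h import *
c=dict(np.load('pics/w2.npz')); T=np.load('pics/w2_T.npy'); P=cloud(c,T); z=P[...,2]
sub=np.zeros(z.shape,bool); sub[140:232,272:370]=1
print('gearbox top', np.nanmedian(z[110:140,250:280]), 'shoulder',np.nanmedian(z[190:200,286:292]))
sp=sub&(z>.0725)&(z<.0785)   # spline tops
Q=P[sp]; print(len(Q), np.median(Q[:,2]))
tip=sub&(z>.095); print('tip',P[tip].mean(0) if tip.any() else None, tip.sum())
sh=(sub&(z>.0562)).astype(np.uint8)
k=max(cv2.findContours(sh,cv2.RETR_EXTERNAL,cv2.CHAIN_APPROX_NONE)[0],key=cv2.contourArea)
W=np.array([ray_plane(c,q[0],.058,T)[:2] for q in k]).astype(np.float32); print('shoulder',cv2.minEnclosingCircle(W),cv2.fitEllipse(W))
g=cv2.cvtColor(c['pixels'],cv2.COLOR_RGB2GRAY)
# rectify at spline-top plane: metric top view
cx,cy=0.5224,0.0165; n=500; s=0.08/n
i,j=np.mgrid[:n,:n]; X=cx+.04-i*s; Y=cy+.04-j*s   # x up, y left
for h,f in((.076,'rect76'),(.058,'rect58')):
    C=np.linalg.inv(T); W=np.stack([X,Y,np.full(X.shape,h)],-1)@C[:3,:3].T+C[:3,3]
    uv=W@c['K'].T; uv=(uv[...,:2]/uv[...,2:]).astype(np.float32)
    cv2.imwrite(f'pics/{f}.png',cv2.remap(c['pixels'][:,:,::-1],uv,None,cv2.INTER_CUBIC))
zz=np.where(sub,z,np.nan)[140:232,272:370]; zi=np.clip((zz-.05)/.055*255,0,255); zi=np.nan_to_num(zi).astype(np.uint8)
A=cv2.resize(cv2.applyColorMap(zi,cv2.COLORMAP_JET),(400,376),interpolation=cv2.INTER_NEAREST)
B=cv2.resize(c['pixels'][140:232,272:370,::-1],(400,376),interpolation=cv2.INTER_CUBIC)
cv2.imwrite('pics/w2c.png',np.hstack([B,A]))
E
```

```text
gearbox top 0.05490208260488744 shoulder 0.059112243980385365
375 0.07683854375121138
tip [0.52376772 0.01299322 0.09886727] 236
shoulder ((0.522715151309967, 0.01285107247531414), 0.03126930817961693) ((0.5229063630104065, 0.012687352485954762), (0.05873338133096695, 0.059349801391363144), 130.65443420410156)
```

View pics/w2c.png

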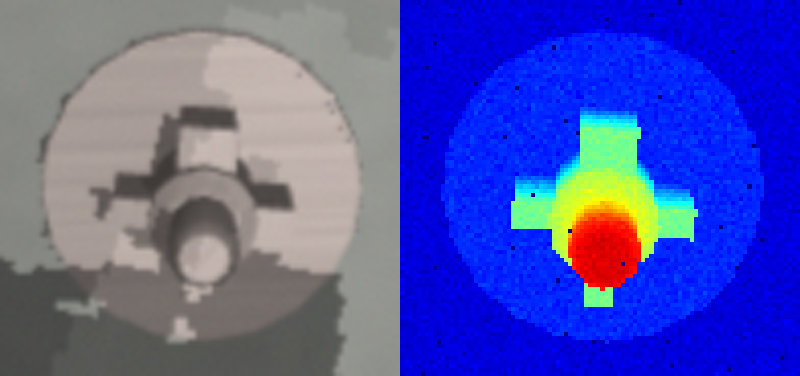

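View pics/rect76.png

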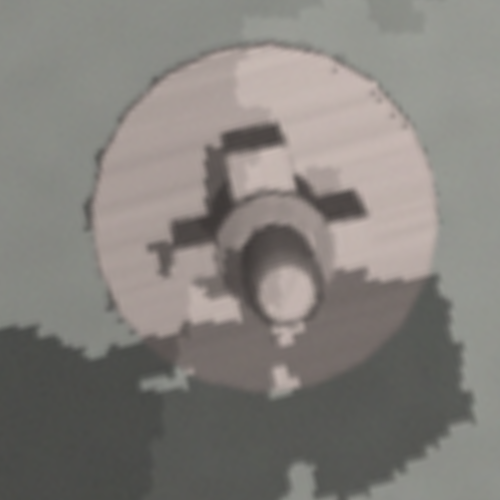

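The depth crop shows the wide master spline pointing image-up, towards +x and a bit +y, with three narrow splines around it. I'll measure its direction from the spline-top points.

```bash
python3 - <<'E'
from h import *
c=dict(np.load('pics/w2.npz')); T=np.load('pics/w2_T.npy'); P=cloud(c,T); z=P[...,2]
sub=np.zeros(z.shape,bool); sub[140:232,272:370]=1
sp=(sub&(np.abs(z-.0768)<.0012)).astype(np.uint8)
ctr=np.array([.5233,.0129])
n,l,st,ce=cv2.connectedComponentsWithStats(sp,connectivity=4)
for i in range(1,n):
    if st[i,4]<15: continue
    vu=np.argwhere(l==i); W=np.array([ray_plane(c,(b,a),.0766,T)[:2] for a,b in vu]).astype(np.float32)
    r=cv2.minAreaRect(W*1000); d=W.mean(0)-ctr
    print(st[i].tolist(),W.mean(0).round(4),'ang',np.degrees(np.arctan2(d[1],d[0])).round(1),r)
# tip centre from pixels
t=sub&(z>.0965); 
Pt=P[t]; print('tip circle',cv2.minEnclosingCircle(Pt[:,:2].astype(np.float32)),len(Pt))
# drive yaw from gearbox edges
m=((z>.0515)&(z<.062)).astype(np.uint8); m[:, :200]=0; m[:,440:]=0; m[:84]=0;m[262:]=0
k=max(cv2.findContours(m,cv2.RETR_EXTERNAL,cv2.CHAIN_APPROX_NONE)[0],key=cv2.contourArea)
W=np.array([ray_plane(c,q[0],.0545,T)[:2] for q in k]).astype(np.float32); print(cv2.minAreaRect(W*1000))
E
```

```text
[316, 171, 15, 12, 132] [0.535  0.0149] ang 9.6 ((534.8970947265625, 14.803271293640137), (7.6038007736206055, 9.874922752380371), 9.034480094909668)
[299, 188, 10, 8, 65] [0.5206 0.0254] ang 102.3 ((520.8399658203125, 25.251150131225586), (5.176784515380859, 6.4395904541015625), 13.953060150146484)
[335, 191, 10, 8, 58] [0.5252 0.    ] ang -81.7 ((524.8472290039062, -0.09944915771484375), (5.202328681945801, 6.401906967163086), 13.953680992126465)
[317, 209, 7, 6, 28] [0.5088 0.0107] ang -171.3 ((509.0846252441406, 10.214460372924805), (3.822139263153076, 4.332188129425049), 13.94239330291748)
tip circle ((0.52273029088974, 0.01278658863157034), 0.00569577282294631) 218
((523.7764892578125, 12.898628234863281), (127.13671112060547, 146.44412231445312), 15.531845092773438)
```

The hub axis is at about (0.5230, 0.0128) and the master yaw is about 9.8°. I'll go back to the cog and re-measure it at the pick yaw of 22°. The change in yaw also exposes any camera bias. The cog will then be placed at yaw ≈70°.

Emit:
carry_out --pt "0.015 0 0 0" --pt "0.03 0.001 0 0" --pt "0.038 0.001 0 0" --pt "0.038 0.001 0 0" --pt "0.038 0.001 0 0" --pt "0.038 0.001 0 0" --pt "0.038 0.001 0.004 0" --pt "0.034 0 0.005 0" --pt "0.02 0 0.005 0" --pt "0.008 0 0.003 0"

```text
time: 4.42
eef_pos: [0.589, -0.2756, 0.1337]
orientation: [0.788, -0.616, 0.0, 0.0]
wrist_force: [-0.6, 0.9, -0.2]
grip_width: 0.998
```

Emit:
carry_out --pt "0 0 0 -7" --pt "0 0 0 -7" --pt "0 0 0 -7" --pt "0 0 0 -7" --pt "0 0 0 -7" --pt "0 0 0 -7" --pt "0 0 0 -7" --pt "0 0 0 -7" --pt "0 0 0 -7" --pt "0 0 0 -7"

```text
time: 5.25
eef_pos: [0.5885, -0.2715, 0.1343]
orientation: [0.999, -0.049, -0.0, -0.0]
wrist_force: [0.3, -0.2, 0.1]
grip_width: 1.0
```

Emit:
carry_out --pt "0 0 0 -7" --pt "0 0 0 -7" --pt "0 0 0 -7" --pt "0 0 0 -5" --pt "0 0 0 -2" --pt "0 0 0 0" --pt "0 0 0 0" --pt "0 0 0 0" --pt "0 0 0 0" --pt "0 0 0 0"

```text
time: 6.08
eef_pos: [0.5886, -0.2723, 0.1344]
orientation: [0.982, 0.191, -0.0, -0.0]
wrist_force: [0.0, 0.5, 0.7]
grip_width: 1.0
```

```bash
cat > cogm.py <<'E'
from h import *
import sys
f=sys.argv[1]; c,T=wsnap(f)
P=cloud(c,T); z=P[...,2]
near=(np.hypot(P[...,0]-.5893,P[...,1]+.2727)<.06)
z0=np.nanmedian(z[near&(z<.004)]); print('z0',z0)
for n,m,h in(('disc',near&(z-z0>.006),.012),('col',near&(z-z0>.019),.026)):
    m=m.astype(np.uint8)
    k=max(cv2.findContours(m,cv2.RETR_EXTERNAL,cv2.CHAIN_APPROX_NONE)[0],key=cv2.contourArea)
    W=np.array([ray_plane(c,q[0],h,T)[:2] for q in k]).astype(np.float32)
    print(n,'circ',cv2.minEnclosingCircle(W),'ell',cv2.fitEllipse(W)[0])
    if n=='col':
        ap=cv2.approxPolyN(cv2.convexHull(W*1e4).astype(np.float32),6).reshape(-1,2)
        e=np.roll(ap,-1,0)-ap; print('normals',[round(float(np.degrees(np.arctan2(-a[0],a[1])))%60,1) for a in e])
g=cv2.cvtColor(c['pixels'],cv2.COLOR_RGB2GRAY)
rr=np.hypot(P[...,0]-.5893,P[...,1]+.2727)
m=((g<45)&(rr>.022)&(rr<.033)&(z-z0>.006)).astype(np.uint8)
n,l,st,ce=cv2.connectedComponentsWithStats(m)
for s,q in zip(st[1:],ce[1:]):
    if s[4]>8: print('dot',q,s[4],ray_plane(c,q,.012,T).round(4))
E
python3 cogm.py w3
```

```text
t 6.08 pos [ 0.5886 -0.2723  0.1344] yaw(x) 21.99 q [-0.48  0.55  1.67  0.    0.92 -0.86] F [0.  0.5 0.7] g 1.0
z0 0.0009121066945955991
disc circ ((0.6712567210197449, -0.4689570367336273), 0.23639754951000214) ell (0.652434229850769, -0.42536699771881104)
col circ ((0.6660287380218506, -0.4564094841480255), 0.22505801916122437) ell (0.648108959197998, -0.41491150856018066)
normals [19.7, 52.0, 28.6, 12.3, 51.9, 31.6]
dot [440.90758568 378.95302272] 2597 [ 0.7816 -0.4215  0.012 ]
dot [198.57383774 380.90929809] 2194 [ 0.5571 -0.5146  0.012 ]
```

View pics/w3.png

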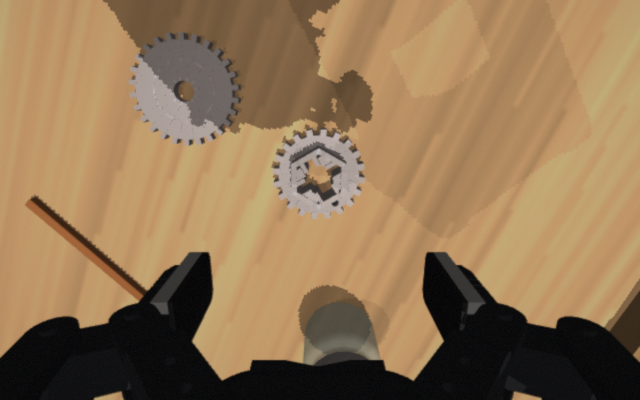

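```bash
sed -i 's/near=(np/near=(z<.04)\&(np/; s/(z-z0>.006)).astype/(z-z0>.006)\&(z<.04)).astype/' cogm.py; sed 's/c,T=wsnap(f)/c=dict(np.load(f"pics\/{f}.npz")); T=np.load(f"pics\/{f}_T.npy")/' cogm.py > cogm2.py; python3 cogm2.py w1; python3 cogm2.py w3
```

```text
z0 0.0009639606410870027
disc circ ((0.5892024636268616, -0.2726631760597229), 0.03897423297166824) ell (0.5892536640167236, -0.272743821144104)
col circ ((0.589114248752594, -0.2725156843662262), 0.02563830092549324) ell (0.5894532799720764, -0.2727765440940857)
normals [22.1, 21.9, 22.0, 22.1, 21.8, 23.5]
dot [343.71428571 154.5       ] 14 [ 0.6108 -0.2896  0.012 ]
z0 0.0009121066945955991
disc circ ((0.5894606709480286, -0.2727077305316925), 0.03899211809039116) ell (0.589464008808136, -0.27266770601272583)
col circ ((0.5890704989433289, -0.27243247628211975), 0.025623399764299393) ell (0.5893595218658447, -0.27243977785110474)
normals [24.2, 22.0, 21.9, 23.2, 21.8, 21.8]
```

Both yaws agree to 0.2 mm, so the calibration is good. I'll descend and grip the collar.

Emit:
carry_out --pt "0.0005 0.0005 0.01 0" --pt "0 0 0.018 0" --pt "0 0 0.02 0" --pt "0 0 0.02 0" --pt "0 0 0.02 0" --pt "0 0 0.015 0" --pt "0 0 0.01 0" --pt "0 0 0.005 0" --pt "0 0 0.002 0" --pt "0 0 0 0"

```text
time: 6.97
eef_pos: [0.5893, -0.2728, 0.0143]
orientation: [0.982, 0.191, -0.0, -0.0]
wrist_force: [-0.1, 0.5, -1.0]
grip_width: 1.004
```

Emit:
carry_out --pt "0 0 0 0" --pt "0 0 0 0" --pt "0 0 0 0" --pt "0 0 0 0" --pt "0 0 0 0" --pt "0 0 0 0" --pt "0 0 0 0" --pt "0 0 0 0" --pt "0 0 0 0" --pt "0 0 0 0" --gripper -1

```text
time: 7.8
eef_pos: [0.5892, -0.2727, 0.0144]
orientation: [0.982, 0.191, -0.0, -0.0]
wrist_force: [0.6, 0.1, 0.3]
grip_width: 0.001
```

```bash
python3 -c "
from h import *
wsnap('w4')"
```

```text
t 7.8 pos [ 0.5892 -0.2727  0.0144] yaw(x) 22.03 q [-0.48  0.7   1.74  0.    0.7  -0.86] F [0.6 0.1 0.3] g 0.001
```

View pics/w4.png

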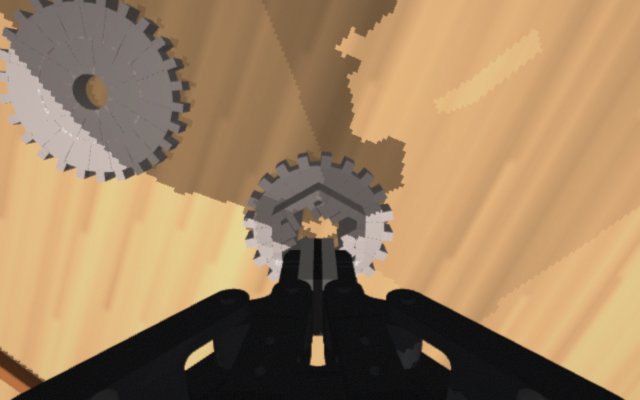

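The gripper shut completely, so the pads must have passed above the collar. I'll check the real fingertip height from the depth map.

```bash
python3 - <<'E'
from h import *
for f in('w4','w3'):
    c=dict(np.load(f'pics/{f}.npz')); T=c['tool_from_camera']; P=cloud(c,T)
    g=c['pixels'].max(2)
    for v in range(232,300,8):
        row=[(u,P[v,u].round(3).tolist(),int(g[v,u])) for u in ((300,318,335) if f=='w4' else (190,200,205,208,211))]; print(f,v,row)
    if f=='w4':
        W=cloud(c,np.load('pics/w4_T.npy')); z=W[...,2]
        m=(z>.006)&(z<.030)&(np.hypot(W[...,0]-.5893,W[...,1]+.2727)<.06); print('col z pct',np.percentile(z[m],[5,50,95,99]))
E
python3 - <<'E'
import cv2
i=cv2.imread('pics/w4.png')[140:310,220:420]; cv2.imwrite('pics/w4c.png',cv2.resize(i,None,fx=3.5,fy=3.5,interpolation=cv2.INTER_CUBIC))
E
```

```text
w4 232 [(300, [-0.01, 0.007, 0.014], 129), (318, [0.0, 0.006, 0.013], 218), (335, [0.009, 0.006, 0.013], 221)]
w4 240 [(300, [-0.01, 0.01, 0.012], 70), (318, [0.0, -0.009, -0.033], 16), (335, [0.009, 0.011, 0.014], 150)]
w4 248 [(300, [-0.009, 0.01, 0.001], 68), (318, [0.0, -0.009, -0.039], 15), (335, [0.009, 0.015, 0.011], 71)]
w4 256 [(300, [-0.007, -0.009, -0.048], 58), (318, [-0.0, -0.01, -0.048], 14), (335, [0.006, -0.009, -0.047], 44)]
w4 264 [(300, [-0.006, -0.01, -0.055], 66), (318, [-0.0, -0.009, -0.053], 18), (335, [0.006, -0.01, -0.055], 63)]
w4 272 [(300, [-0.006, -0.009, -0.059], 68), (318, [-0.0, -0.009, -0.059], 13), (335, [0.006, -0.01, -0.06], 68)]
w4 280 [(300, [-0.006, -0.01, -0.067], 25), (318, [-0.0, -0.009, -0.064], 24), (335, [0.005, -0.01, -0.066], 24)]
w4 288 [(300, [-0.006, -0.011, -0.072], 18), (318, [-0.0, -0.006, -0.064], 26), (335, [0.005, -0.01, -0.071], 18)]
w4 296 [(300, [-0.005, -0.01, -0.076], 20), (318, [-0.0, -0.003, -0.064], 25), (335, [0.005, -0.01, -0.075], 18)]
col z pct [0.01045528 0.01333843 0.02727998 0.02779749]
w3 232 [(190, [-0.116, 0.05
[... 946 characters left out ...]
059], 11), (200, [-0.043, -0.005, -0.052], 10), (205, [-0.043, -0.003, -0.048], 5), (208, [-0.043, -0.001, -0.044], 14), (211, [-0.043, 0.001, -0.04], 108)]
w3 280 [(190, [-0.043, -0.008, -0.062], 10), (200, [-0.043, -0.003, -0.053], 7), (205, [-0.043, 0.0, -0.048], 13), (208, [-0.043, 0.002, -0.046], 9), (211, [-0.043, 0.004, -0.041], 46)]
w3 288 [(190, [-0.043, -0.005, -0.062], 8), (200, [-0.043, 0.0, -0.054], 7), (205, [-0.043, 0.003, -0.05], 8), (208, [-0.043, 0.005, -0.046], 7), (211, [-0.043, 0.007, -0.043], 20)]
w3 296 [(190, [-0.043, -0.003, -0.065], 6), (200, [-0.043, 0.003, -0.056], 9), (205, [nan, nan, nan], 9), (208, [-0.043, 0.008, -0.047], 9), (211, [-0.043, 0.01, -0.044], 45)]
```

View pics/w4c.png

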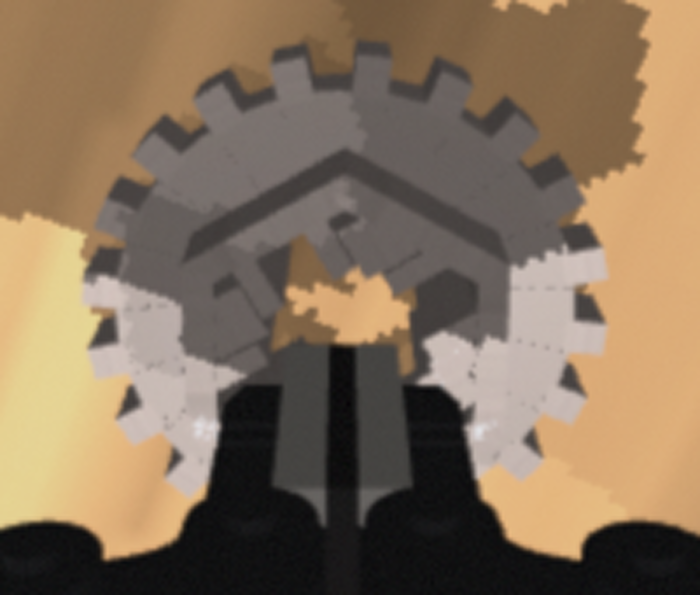

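```bash
python3 - <<'E'
from h import *
c=snap('scene','s4'); C=c['extrinsics']
s=arm.observe(); p=s['eef_pos']
for dz in (0,.019,.032,.073):
    q=C[:3,:3]@(p+[0,0,dz])+C[:3,3]; uv=c['K']@q; print(dz,(uv[:2]/uv[2]).round(1),q[2].round(3))
u,v=(uv[:2]/uv[2]).astype(int)
i=c['pixels'][v-30:v+60,u-60:u+60,::-1]; cv2.imwrite('pics/s4c.png',cv2.resize(i,None,fx=6,fy=6,interpolation=cv2.INTER_CUBIC)); print(u-60,v-30)
E
```

```text
0 [233.2 196.8] 1.341
0.019 [232.3 192.1] 1.328
0.032 [231.7 188.9] 1.319
0.073 [229.8 178.4] 1.291
169 148
```

View pics/s4c.png

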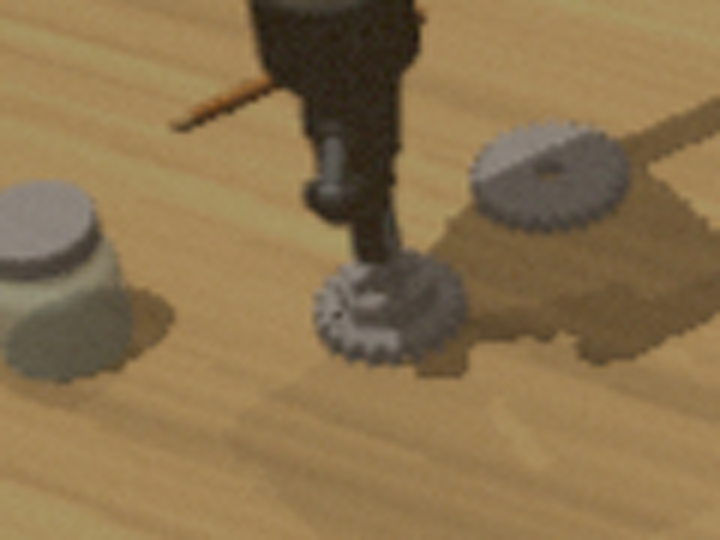

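In the wrist depth map the shut fingertips end about 32 mm short of the reported TCP, and the scene view agrees (tip at about (231,191)). The tool frame doesn't match its description. I'll check `arm.grasp_offset`, then open and go about 32 mm lower.

Emit:
carry_out --pt "0 0 0 0" --pt "0 0 0 0" --pt "0 0 0 0" --pt "0 0 0 0" --pt "0 0 0 0" --pt "0 0 0 0" --pt "0 0 0 0" --pt "0 0 0 0" --pt "0 0 0 0" --pt "0 0 0 0" --gripper 1

```text
time: 8.73
eef_pos: [0.5892, -0.2727, 0.0144]
orientation: [0.982, 0.191, -0.0, -0.0]
wrist_force: [0.5, -0.1, 0.1]
grip_width: 1.0
```

```bash
python3 - <<'E'
from h import *
print(arm.grasp_offset)
c,T=wsnap('w5'); P=cloud(c,c['tool_from_camera']); W=cloud(c,T)
b=(P[...,2]<-.02); 
Q=P[b&(np.abs(P[...,0])<.06)&(P[...,1]>-.03)]; print('lowest gripper z',np.percentile(Q[:,2],[50,90,98,99.5,99.9]))
cv2.imwrite('pics/w5.png',c['pixels'][:,:,::-1])
E
sed 's/rows/rows/' cogm2.py >/dev/null; python3 cogm2.py w5
```

```text
0.0187
t 8.73 pos [ 0.5892 -0.2727  0.0144] yaw(x) 22.03 q [-0.48  0.7   1.74 -0.    0.7  -0.86] F [ 0.5 -0.1  0.1] g 1.0
lowest gripper z [-0.09991103 -0.06143003 -0.04681655 -0.04253942 -0.04066245]
z0 0.0008820510447486996
disc circ ((0.5892652273178101, -0.27255287766456604), 0.03938920423388481) ell (0.5893766283988953, -0.27257204055786133)
col circ ((0.5889630913734436, -0.2721637189388275), 0.02615395560860634) ell (0.5892253518104553, -0.2722181975841522)
normals [22.0, 22.5, 22.4, 22.0, 22.0, 22.6]
```

View pics/w5.png

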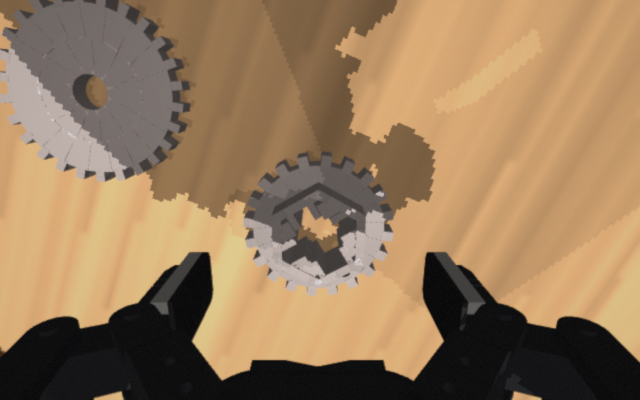

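Open tips are at tool z = -41 mm, so the offset is confirmed. I'll descend 33 mm more and grip.

Emit:
carry_out --pt "0 0 0.005 0" --pt "0 0 0.006 0" --pt "0 0 0.006 0" --pt "0 0 0.006 0" --pt "0 0 0.005 0" --pt "0 0 0.003 0" --pt "0 0 0.002 0" --pt "0 0 0 0" --pt "0 0 0 0" --pt "0 0 0 0"

```text
time: 9.62
eef_pos: [0.5894, -0.2728, -0.0184]
orientation: [0.982, 0.191, 0.0, 0.0]
wrist_force: [-0.3, -0.0, 0.6]
grip_width: 1.0
```

Emit:
carry_out --pt "0 0 0 0" --pt "0 0 0 0" --pt "0 0 0 0" --pt "0 0 0 0" --pt "0 0 0 0" --pt "0 0 0 0" --pt "0 0 0 0" --pt "0 0 0 0" --pt "0 0 0 0" --pt "0 0 0 0" --gripper -1

```text
time: 10.45
eef_pos: [0.5903, -0.2737, -0.0158]
orientation: [0.982, 0.191, 0.001, 0.001]
wrist_force: [-8.5, 1.0, 38.8]
grip_width: 0.503
```

```bash
python3 -c "
from h import *
c,T=wsnap('w6')"
```

```text
t 10.45 pos [ 0.5903 -0.2737 -0.0158] yaw(x) 22.01 q [-0.48  0.75  1.74 -0.    0.65 -0.86] F [-8.5  1.  38.8] g 0.503
```

View pics/w6.png

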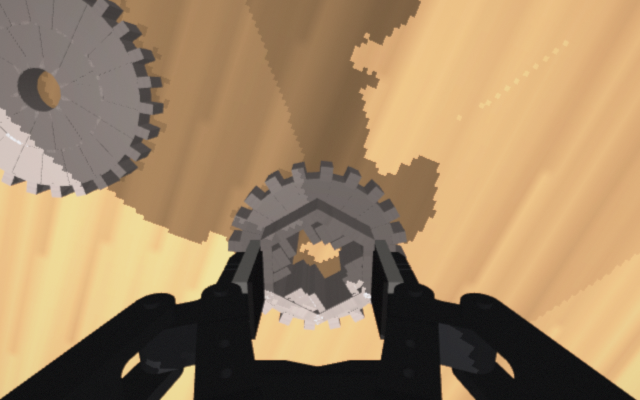

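The collar is gripped (opening 0.50 ≈ 44 mm). The tips swung onto the disc and pressed with 39 N, so I'll lift straight away.

Emit:
carry_out --pt "0 0 -0.003 0" --pt "0 0 -0.006 0" --pt "0 0 -0.012 0" --pt "0 0 -0.016 0" --pt "0 0 -0.02 0" --pt "0 0 -0.02 0" --pt "0 0 -0.018 0" --pt "0 0 -0.014 0" --pt "0 0 -0.008 0" --pt "0 0 -0.003 0"

```text
time: 11.33
eef_pos: [0.5899, -0.273, 0.1031]
orientation: [0.982, 0.191, 0.001, 0.001]
wrist_force: [-0.0, -0.4, -4.2]
grip_width: 0.497
```

```bash
python3 - <<'E'
from h import *
c,T=wsnap('w7'); P=cloud(c,c['tool_from_camera'])
# cog in tool frame
m=(np.hypot(P[...,0],P[...,1])<.05)&(P[...,2]>-.005)&(P[...,2]<.04)
zz=P[...,2][m]; h,e=np.histogram(zz,np.arange(-.015,.04,.002)); print(list(zip(e.round(3),h)))
E
```

```text
t 11.33 pos [ 0.5899 -0.273   0.1031] yaw(x) 22.03 q [-0.48  0.59  1.69  0.    0.86 -0.86] F [-0.  -0.4 -4.2] g 0.497
[(np.float64(-0.015), np.int64(0)), (np.float64(-0.013), np.int64(0)), (np.float64(-0.011), np.int64(0)), (np.float64(-0.009), np.int64(0)), (np.float64(-0.007), np.int64(0)), (np.float64(-0.005), np.int64(0)), (np.float64(-0.003), np.int64(0)), (np.float64(-0.001), np.int64(0)), (np.float64(0.001), np.int64(0)), (np.float64(0.003), np.int64(0)), (np.float64(0.005), np.int64(0)), (np.float64(0.007), np.int64(0)), (np.float64(0.009), np.int64(0)), (np.float64(0.011), np.int64(0)), (np.float64(0.013), np.int64(0)), (np.float64(0.015), np.int64(0)), (np.float64(0.017), np.int64(0)), (np.float64(0.019), np.int64(0)), (np.float64(0.021), np.int64(0)), (np.float64(0.023), np.int64(0)), (np.float64(0.025), np.int64(0)), (np.float64(0.027), np.int64(0)), (np.float64(0.029), np.int64(0)), (np.float64(0.031), np.int64(0)), (np.float64(0.033), np.int64(0)), (np.float64(0.035), np.int64(0)), (np.float64(0.037), np.int64(0))]
```

View pics/w7.png

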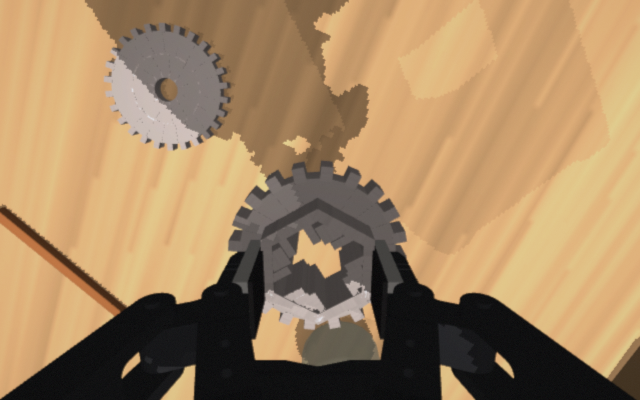

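```bash
cat > held.py <<'E'
from h import *
import sys
f=sys.argv[1]
c=dict(np.load(f'pics/{f}.npz')); Tc=c['tool_from_camera']; P=cloud(c,Tc)
z=P[...,2]; g=c['pixels'].max(2)
m=(np.hypot(P[...,0],P[...,1])<.045)&(z>-.0335)&(z<-.012)&(g>50)
h,e=np.histogram(z[(np.hypot(P[...,0],P[...,1])<.045)&(z>-.05)&(z<0)&(g>50)],np.arange(-.05,0,.002)); print(dict(zip((e*1000).round().astype(int).tolist(),h.tolist())))
# plane fits of disc top & collar top
for n,lo,hi in(('disc',-.0305,-.025),('col',-.0445,-.0395)):
    k=(np.hypot(P[...,0],P[...,1])<.045)&(z>lo)&(z<hi)&(g>50); Q=P[k]
    A=np.c_[Q[:,:2],np.ones(len(Q))]; s=np.linalg.lstsq(A,Q[:,2],rcond=None)[0]; print(n,len(Q),'tilt x,y',s[:2].round(3),'z0',s[2].round(4))
# outer disc contour: ray-cast at disc-top plane, top half
k=((P[...,2]<-.012)&(P[...,2]>-.0335)&(g>50)&(np.hypot(P[...,0],P[...,1])<.05)).astype(np.uint8)
k=cv2.morphologyEx(k,cv2.MORPH_CLOSE,np.ones((3,3)))
ct=max(cv2.findContours(k,cv2.RETR_EXTERNAL,cv2.CHAIN_APPROX_NONE)[0],key=cv2.contourArea)
W=np.array([ray_plane(c,q[0],-.0278,Tc)[:2] for q in ct])
from scipy.optimize import least_squares
W=W[(np.hypot(*W.T)>.034)]; W=W[(np.abs(np.degrees(np.arctan2(W[:,1],W[:,0]))+90)<80)]
# max radius per 6deg bins -> tooth tips
r=least_squares(lambda p:np.hypot(W[:,0]-p[0],W[:,1]-p[1])-.0370,[0,0],loss='soft_l1',f_scale=.001); print('disc centre tool',r.x.round(4),len(W))
r=least_squares(lambda p:np.hypot(W[:,0]-p[0],W[:,1]-p[1])-p[2],[0,0,.037]); print(r.x.round(4))
E
python3 held.py w7; python3 held.py w6
```

```text
{-50: 83, -48: 73, -46: 87, -44: 4197, -42: 2181, -40: 604, -38: 532, -36: 472, -34: 448, -32: 439, -30: 5952, -28: 1467, -26: 438, -24: 369, -22: 371, -20: 343, -18: 193, -16: 4, -14: 0, -12: 0, -10: 0, -8: 0, -6: 0, -4: 0}
disc 7792 tilt x,y [0.002 0.005] z0 -0.0284
col 6550 tilt x,y [0.002 0.003] z0 -0.0422
disc centre tool [-0.0001 -0.0026] 340
[-0.0002 -0.0018  0.0374]
{-50: 77, -48: 89, -46: 115, -44: 4686, -42: 1780, -40: 591, -38: 514, -36: 486, -34: 445, -32: 496, -30: 6092, -28: 1272, -26: 439, -24: 368, -22: 365, -20: 437, -18: 5504, -16: 757, -14: 0, -12: 0, -10: 0, -8: 0, -6: 0, -4: 0}
disc 7770 tilt x,y [0.002 0.004] z0 -0.0285
col 6671 tilt x,y [0.003 0.001] z0 -0.0423
disc centre tool [ 0.     -0.0154] 297
[-0.     -0.0051  0.0462]
```

The cog is level and hasn't slipped. I'll get its in-hand centre from the two front edges of the collar.

```bash
cat > held2.py <<'E'
from h import *
def run(f,zt):
    c=dict(np.load(f'pics/{f}.npz')); Tc=c['tool_from_camera']; P=cloud(c,Tc); z=P[...,2]
    m=((np.abs(z-zt)<.004)&(np.hypot(P[...,0],P[...,1])<.032)).astype(np.uint8)
    ct=max(cv2.findContours(m,cv2.RETR_EXTERNAL,cv2.CHAIN_APPROX_NONE)[0],key=cv2.contourArea)
    W=np.array([ray_plane(c,q[0],zt,Tc)[:2] for q in ct]); out=[]
    for s in(-1,1):
        n=np.array([s*np.sin(np.pi/3),-np.cos(np.pi/3)]); 
        n=np.array([s*.866,-.5]); t=np.array([-n[1],n[0]])
        k=(np.abs(W@n-.022)<.005)&(np.abs((W-0)@t)<.010)&(s*W[:,0]>.002)
        for ns in (n,): pass
        L=cv2.fitLine(W[k].astype(np.float32),cv2.DIST_HUBER,0,.01,.01).ravel(); 
        print(f,s,k.sum(),'dist',np.median(W[k]@n).round(5),'normal ang',np.degrees(np.arctan2(-L[0],L[1])).round(2)); out.append((n,np.median(W[k]@n)-.022))
    A=np.array([o[0] for o in out]); print('centre',np.linalg.solve(A,[o[1] for o in out]).round(4))
for f,zt in(('w5',None),('w7',-.0420)):
    if zt is None: zt=.0144-.0269
    # flats: tool x is a flat normal -> normals at +-60deg from x
    run(f,zt)
E
sed -i 's/n=np.array(\[s\*.866,-.5\])/n=np.array([s*.5,-.866])/' held2.py; python3 held2.py
```

```text
w5 -1 38 dist 0.02262 normal ang -119.83
w5 1 42 dist 0.02276 normal ang -59.83
centre [ 0.0001 -0.0008]
w7 -1 50 dist 0.02401 normal ang -120.23
w7 1 48 dist 0.02376 normal ang -59.85
centre [-0.0002 -0.0022]
```

In-hand centre offset is about (0, -1.5 mm) in the tool frame, with the yaw aligned. I'll translate over the hub and then turn -47.9°.

Emit:
carry_out --pt "0.002 -0.012 0 0" --pt "0.004 -0.026 0 0" --pt "0.006 -0.037 0 0" --pt "0.006 -0.037 0 0" --pt "0.006 -0.037 0 0" --pt "0.006 -0.037 0 0" --pt "0.006 -0.037 0 0" --pt "0.005 -0.034 0 0" --pt "0.003 -0.022 0 0" --pt "0.002 -0.01 0 0"

```text
time: 12.22
eef_pos: [0.521, 0.0155, 0.1005]
orientation: [0.981, 0.192, -0.001, -0.001]
wrist_force: [-0.4, 0.3, -3.5]
grip_width: 0.498
```

Emit:
carry_out --pt "0 0 0 -4" --pt "0 0 0 -6.5" --pt "0 0 0 -7" --pt "0 0 0 -7" --pt "0 0 0 -7" --pt "0 0 0 -7" --pt "0 0 0 -6" --pt "0 0 0 -3.4" --pt "0 0 0 0" --pt "0 0 0 0"

```text
time: 13.05
eef_pos: [0.5231, 0.0123, 0.1009]
orientation: [0.82, 0.572, -0.0, -0.0]
wrist_force: [0.5, 0.1, -4.2]
grip_width: 0.498
```

```bash
python3 -c "
from h import *
c,T=wsnap('w8'); delta([.5243,.0125,.090],69.9)
snap('scene','s8')"; sed -i "s/^for f,zt in.*/import sys\nfor f,zt in((sys.argv[1],-.0420),):/" held2.py; python3 held2.py w8
```

```text
t 13.05 pos [0.5231 0.0123 0.1009] yaw(x) 69.78 q [-0.03  0.44  1.99  0.    0.71 -1.25] F [ 0.5  0.1 -4.2] g 0.498
tool delta [0.0005 0.001  0.011 ]
turn about tool z -0.13244516015109298
w8 -1 50 dist 0.02514 normal ang -120.25
w8 1 46 dist 0.02374 normal ang -59.79
centre [-0.0014 -0.0028]
```

View pics/w8.png

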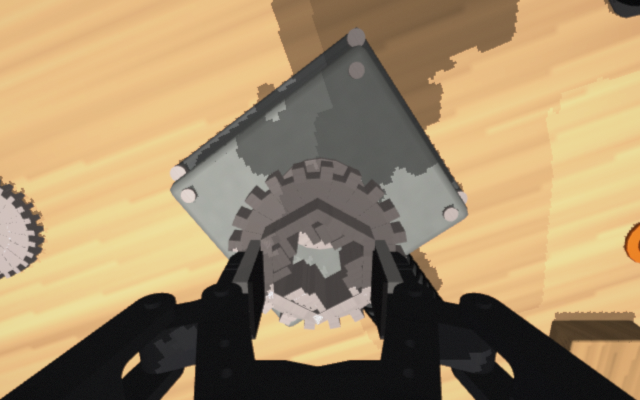

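The cog hangs over the gearbox with its centre at about (318,255), and the shoulder is visible through the bore. I'll descend onto the shaft in steps.

Emit:
carry_out --pt "0.0005 0.001 0.003 0" --pt "0 0 0.004 0" --pt "0 0 0.004 0" --pt "0 0 0.004 0" --pt "0 0 0.004 0" --pt "0 0 0.004 0" --pt "0 0 0.003 0" --pt "0 0 0.001 0" --pt "0 0 0 0" --pt "0 0 0 0"

```text
time: 13.98
eef_pos: [0.5247, 0.0126, 0.0744]
orientation: [0.82, 0.573, -0.0, -0.0]
wrist_force: [-0.8, -1.4, -2.4]
grip_width: 0.497
```

```bash
python3 -c "
from h import *
c,T=wsnap('w9'); delta([.5243,.0125,.0422],69.9)
i=c['pixels'][150:340,220:420,::-1]; cv2.imwrite('pics/w9c.png',cv2.resize(i,None,fx=3,fy=3,interpolation=cv2.INTER_CUBIC))"
```

```text
t 13.98 pos [0.5247 0.0126 0.0744] yaw(x) 69.93 q [-0.03  0.49  2.   -0.    0.65 -1.25] F [-0.8 -1.4 -2.4] g 0.497
tool delta [-0.0002 -0.0004  0.0323]
turn about tool z 0.02659054814182582
```

View pics/w9c.png

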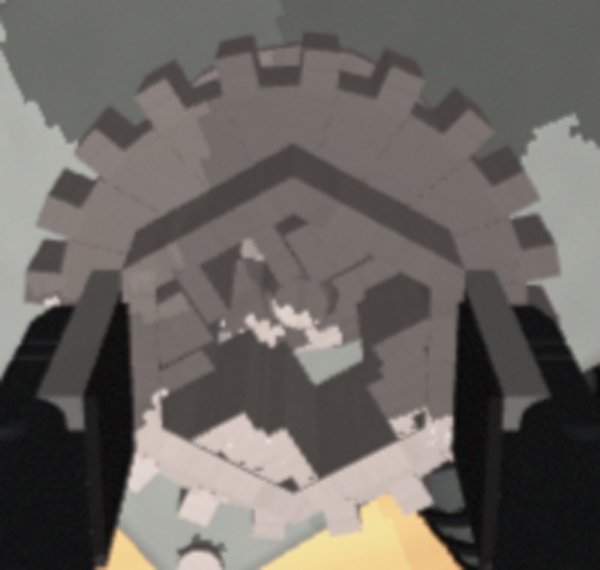

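The shaft tip shows inside the bore at crop (290,300), and there's no contact force. Continuing down.

Emit:
carry_out --pt "-0.0002 -0.0004 0.002 0" --pt "0 0 0.0025 0" --pt "0 0 0.0025 0" --pt "0 0 0.0025 0" --pt "0 0 0.002 0" --pt "0 0 0.001 0" --pt "0 0 0 0" --pt "0 0 0 0" --pt "0 0 0 0" --pt "0 0 0 0"

```text
time: 14.87
eef_pos: [0.5242, 0.0125, 0.062]
orientation: [0.82, 0.573, 0.0, 0.0]
wrist_force: [-0.1, -0.3, -3.5]
grip_width: 0.498
```

Emit:
carry_out --pt "0 0 0.001 0" --pt "0 0 0.0015 0" --pt "0 0 0.0015 0" --pt "0 0 0.0015 0" --pt "0 0 0.0015 0" --pt "0 0 0.001 0" --pt "0 0 0 0" --pt "0 0 0 0" --pt "0 0 0 0" --pt "0 0 0 0"

```text
time: 15.7
eef_pos: [0.5242, 0.0125, 0.0539]
orientation: [0.82, 0.573, 0.0, -0.0]
wrist_force: [1.2, 2.2, -5.0]
grip_width: 0.503
```

The underside is now below the spline tops with almost no force, so the slots have engaged. Going home.

Emit:
carry_out --pt "0 0 0.0015 0" --pt "0 0 0.002 0" --pt "0 0 0.002 0" --pt "0 0 0.002 0" --pt "0 0 0.0015 0" --pt "0 0 0.0015 0" --pt "0 0 0.001 0" --pt "0 0 0 0" --pt "0 0 0 0" --pt "0 0 0 0"

```text
time: 16.53
eef_pos: [0.5243, 0.0125, 0.0424]
orientation: [0.82, 0.573, 0.0, 0.0]
wrist_force: [1.6, 2.8, -1.4]
grip_width: 0.497
```

Released, then measure the seating.

Emit:
carry_out --pt "0 0 0.0005 0" --pt "0 0 0 0" --pt "0 0 0 0" --pt "0 0 0 0" --pt "0 0 0 0" --pt "0 0 0 0" --pt "0 0 0 0" --pt "0 0 0 0" --pt "0 0 0 0" --pt "0 0 0 0" --gripper 1

```text
time: 17.37
eef_pos: [0.5242, 0.0125, 0.0419]
orientation: [0.82, 0.573, 0.0, 0.0]
wrist_force: [0.4, 0.0, 0.2]
grip_width: 0.994
```

Emit:
carry_out --pt "0 0 -0.004 0" --pt "0 0 -0.01 0" --pt "0 0 -0.015 0" --pt "0 0 -0.02 0" --pt "0 0 -0.02 0" --pt "0 0 -0.02 0" --pt "0 0 -0.016 0" --pt "0 0 -0.01 0" --pt "0 0 -0.003 0" --pt "0 0 0 0"

```text
time: 18.2
eef_pos: [0.5246, 0.0125, 0.1607]
orientation: [0.82, 0.573, 0.001, 0.0]
wrist_force: [0.2, 0.1, -0.0]
grip_width: 0.997
```

```bash
cat > seat.py <<'E'
from h import *
import sys
f=sys.argv[1]; c,T=wsnap(f); P=cloud(c,T); z=P[...,2]; r=np.hypot(P[...,0]-.5228,P[...,1]-.0128)
k=(r<.045)&(z>.06)&(z<.13); h,e=np.histogram(z[k],np.arange(.06,.13,.002)); print(dict(zip((e*1000).round().astype(int).tolist(),h.tolist())))
for n,a,b,lo,hi in(('disc',.028,.036,.062,.080),('collar',.011,.021,.078,.098)):
    q=P[(r>a)&(r<b)&(z>lo)&(z<hi)]; A=np.c_[q[:,0]-.5228,q[:,1]-.0128,np.ones(len(q))]
    for _ in range(4):
        s=np.linalg.lstsq(A,q[:,2],rcond=None)[0]; k=np.abs(A@s-q[:,2])<.002; 
        if k.sum()<50: break
        A,q=A[k],q[k]
    print(n,len(q),'tilt',s[:2].round(3),'z',s[2].round(4))
E
python3 seat.py w10
```

```text
t 18.2 pos [0.5246 0.0125 0.1607] yaw(x) 69.93 q [-0.03  0.36  1.93  0.    0.85 -1.25] F [ 0.2  0.1 -0. ] g 0.997
{60: 66, 62: 60, 64: 90, 66: 85, 68: 442, 70: 3139, 72: 199, 74: 120, 76: 321, 78: 161, 80: 225, 82: 547, 84: 1516, 86: 60, 88: 9, 90: 11, 92: 15, 94: 12, 96: 59, 98: 109, 100: 49, 102: 0, 104: 0, 106: 0, 108: 0, 110: 0, 112: 0, 114: 0, 116: 0, 118: 0, 120: 0, 122: 0, 124: 0, 126: 0}
disc 2268 tilt [-0.001 -0.   ] z 0.0708
collar 1344 tilt [0.003 0.006] z 0.0845
```

View pics/w10.png

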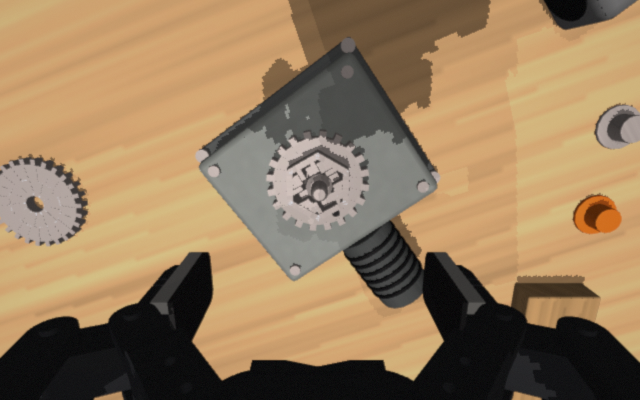

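Cog seated: disc top at 0.070 m after the 0.9 mm bias, and level. Next is the silver cap, visible at (622,125), with orange at (600,215).

Emit:
carry_out --pt "0.012 -0.002 0 0" --pt "0.025 -0.003 0 0" --pt "0.035 -0.005 0 0" --pt "0.036 -0.005 0.004 0" --pt "0.036 -0.005 0.008 0" --pt "0.036 -0.005 0.01 0" --pt "0.036 -0.005 0.01 0" --pt "0.03 -0.004 0.01 0" --pt "0.017 -0.003 0.006 0" --pt "0.006 -0.001 0.002 0"

```text
time: 19.08
eef_pos: [0.5797, 0.2808, 0.1075]
orientation: [0.819, 0.574, -0.001, -0.0]
wrist_force: [-0.5, 0.1, 0.3]
grip_width: 1.0
```

Emit:
carry_out --pt "0 0 0 0" --pt "0 0 0 0" --pt "0 0 0 0" --pt "0 0 0 0" --pt "0 0 0 0" --pt "0 0 0 0" --pt "0 0 0 0" --pt "0 0 0 0" --pt "0 0 0 0" --pt "0 0 0 0"

```text
time: 19.92
eef_pos: [0.5808, 0.2782, 0.1099]
orientation: [0.82, 0.573, 0.0, -0.0]
wrist_force: [0.1, 0.3, -0.5]
grip_width: 1.0
```

```bash
cat > capm.py <<'E'
from h import *
import sys
f=sys.argv[1]; c,T=wsnap(f); P=cloud(c,T); z=P[...,2]; near=(np.hypot(P[...,0]-.581,P[...,1]-.278)<.035)&(z<.04)
z0=np.nanmedian(z[near&(z<.003)]); print('z0',z0)
for n,lo,h in(('flange',.0025,.004),('barrel',.012,.020)):
    m=(near&(z-z0>lo)).astype(np.uint8)
    k=max(cv2.findContours(m,cv2.RETR_EXTERNAL,cv2.CHAIN_APPROX_NONE)[0],key=cv2.contourArea)
    W=np.array([ray_plane(c,q[0],h,T)[:2] for q in k]).astype(np.float32); print(n,cv2.boundingRect(k),cv2.minEnclosingCircle(W),cv2.fitEllipse(W))
top=near&(np.abs(z-z0-.02)<.0015); print('top pts mean',P[top].mean(0).round(4),top.sum())
E
python3 capm.py w11
```

```text
t 19.92 pos [0.5808 0.2782 0.1099] yaw(x) 69.92 q [ 0.4   0.57  1.7   0.    0.87 -0.82] F [ 0.1  0.3 -0.5] g 1.0
z0 0.0008856254424381982
flange (297, 159, 49, 48) ((0.5832358598709106, 0.2786790132522583), 0.019928650930523872) ((0.5833536386489868, 0.2787306010723114), (0.0385843850672245, 0.03881733864545822), 77.62496948242188)
barrel (306, 171, 31, 33) ((0.5825788378715515, 0.27897557616233826), 0.012777207419276237) ((0.5826382637023926, 0.2789612114429474), (0.023016441613435745, 0.024829009547829628), 68.93254089355469)
top pts mean [0.583  0.2788 0.0209] 722
```

View pics/w11.png

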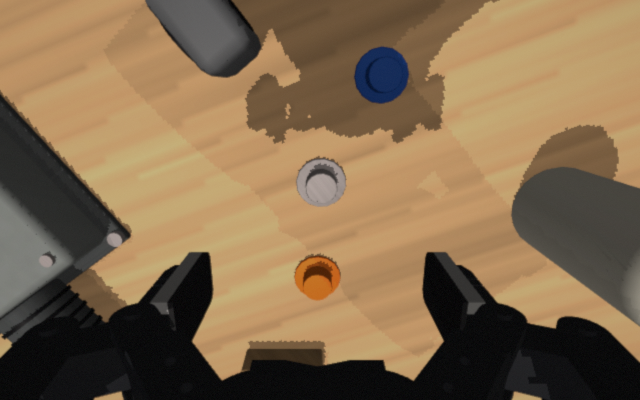

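Silver cap at (321,183), centre (0.5832, 0.2788), with blue at (382,75) and orange at (317,278) both clear of the jaws. I'll descend and grip.

Emit:
carry_out --pt "0.0014 0.002 0.008 0" --pt "0 0 0.016 0" --pt "0 0 0.02 0" --pt "0 0 0.022 0" --pt "0 0 0.022 0" --pt "0 0 0.017 0" --pt "0 0 0.012 0" --pt "0 0 0.006 0" --pt "0 0 0.003 0" --pt "0 0 0 0"

```text
time: 20.8
eef_pos: [0.5832, 0.2788, -0.0164]
orientation: [0.82, 0.573, -0.0, -0.0]
wrist_force: [0.8, 0.2, -0.1]
grip_width: 1.001
```

Emit:
carry_out --pt "0 0 0 0" --pt "0 0 0 0" --pt "0 0 0 0" --pt "0 0 0 0" --pt "0 0 0 0" --pt "0 0 0 0" --pt "0 0 0 0" --pt "0 0 0 0" --pt "0 0 0 0" --pt "0 0 0 0" --gripper -1

```text
time: 21.63
eef_pos: [0.5835, 0.2789, -0.0153]
orientation: [0.82, 0.573, 0.0, 0.0]
wrist_force: [-1.7, -1.9, 9.3]
grip_width: 0.244
```

```bash
python3 -c "
from h import *
c,T=wsnap('w12')"
```

```text
t 21.63 pos [ 0.5835  0.2789 -0.0153] yaw(x) 69.92 q [ 0.4   0.74  1.75  0.    0.65 -0.82] F [-1.7 -1.9  9.3] g 0.244
```

View pics/w12.png

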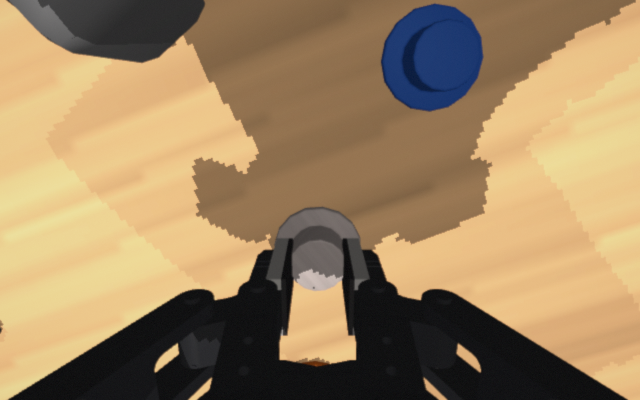

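Gripped (opening 0.244 ≈ 24 mm barrel). Lift, and re-check the shaft-tip position from picture w10.

Emit:
carry_out --pt "0 0 -0.003 0" --pt "0 0 -0.008 0" --pt "0 0 -0.014 0" --pt "0 0 -0.019 0" --pt "0 0 -0.022 0" --pt "0 0 -0.022 0" --pt "0 0 -0.019 0" --pt "0 0 -0.014 0" --pt "0 0 -0.008 0" --pt "0 0 -0.003 0"

```text
time: 22.52
eef_pos: [0.584, 0.2792, 0.1183]
orientation: [0.82, 0.573, 0.001, 0.0]
wrist_force: [0.2, -0.1, -0.5]
grip_width: 0.245
```

Emit:
carry_out --pt "-0.012 0.0015 0 0" --pt "-0.025 0.003 0 0" --pt "-0.035 0.0045 0 0" --pt "-0.035 0.0045 0 0" --pt "-0.035 0.0045 0 0" --pt "-0.035 0.0045 0 0" --pt "-0.035 0.0045 0 0" --pt "-0.031 0.004 0 0" --pt "-0.019 0.0026 0 0" --pt "-0.0086 0.001 0 0"

```text
time: 23.35
eef_pos: [0.5209, 0.01, 0.1152]
orientation: [0.82, 0.572, -0.001, -0.0]
wrist_force: [-0.0, 0.3, -1.0]
grip_width: 0.247
```

Emit:
carry_out --pt "0 0 0 0" --pt "0 0 0 0" --pt "0 0 0 0" --pt "0 0 0 0" --pt "0 0 0 0" --pt "0 0 0 0" --pt "0 0 0 0" --pt "0 0 0 0" --pt "0 0 0 0" --pt "0 0 0 0"

```text
time: 24.18
eef_pos: [0.5228, 0.0128, 0.1159]
orientation: [0.82, 0.573, 0.0, 0.0]
wrist_force: [0.5, -0.4, -1.0]
grip_width: 0.245
```

```bash
python3 - <<'E'
from h import *
c=dict(np.load('pics/w10.npz')); T=np.load('pics/w10_T.npy'); P=cloud(c,T); z=P[...,2]
k=(z>.0975)&(z<.103)&(np.hypot(P[...,0]-.5228,P[...,1]-.0128)<.012); print('tip',cv2.minEnclosingCircle(P[k][:,:2].astype(np.float32)),P[k].mean(0).round(4),k.sum())
c,T=wsnap('w13'); delta([.5231,.0128,.095],69.9)
Tc=c['tool_from_camera']; P=cloud(c,Tc); g=c['pixels'].max(2)
k=(np.hypot(P[...,0],P[...,1])<.03)&(P[...,2]<-.01)&(P[...,2]>-.06)&(g>90)
h,e=np.histogram(P[k][:,2],np.arange(-.06,0,.002)); print(dict(zip((e*1000).round().astype(int).tolist(),h.tolist())))
q=P[(np.hypot(P[...,0],P[...,1])<.03)&(np.abs(P[...,2]+.0353)<.002)&(g>90)]; A=np.c_[q[:,:2],np.ones(len(q))]; s=np.linalg.lstsq(A,q[:,2],rcond=None)[0]; print('cap top tilt',s.round(4),len(q),'mean',q.mean(0).round(4),'y range',np.percentile(q[:,1],[1,99]).round(4))
E
```

```text
tip ((0.5245808362960815, 0.012211259454488754), 0.004844913724809885) [0.5226 0.0129 0.0993] 176
t 24.18 pos [0.5228 0.0128 0.1159] yaw(x) 69.93 q [-0.03  0.42  1.97  0.    0.75 -1.25] F [ 0.5 -0.4 -1. ] g 0.245
tool delta [0.0001 0.0003 0.0209]
turn about tool z 0.02966079641532815
{-60: 7, -58: 2, -56: 10, -54: 0, -52: 6, -50: 6, -48: 1, -46: 7, -44: 0, -42: 2, -40: 6, -38: 1186, -36: 951, -34: 8, -32: 0, -30: 0, -28: 0, -26: 0, -24: 2, -22: 955, -20: 440, -18: 10, -16: 0, -14: 0, -12: 0, -10: 0, -8: 0, -6: 0, -4: 0}
cap top tilt [ 0.001   0.0017 -0.0361] 2111 mean [-0.0012 -0.0001 -0.0361] y range [-0.0108  0.0111]
```

View pics/w13.png

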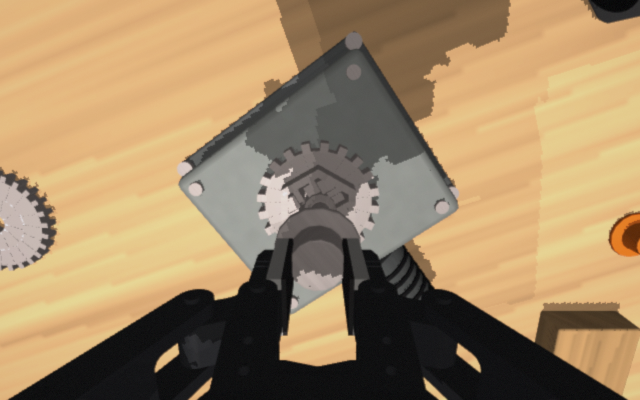

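The cap is level and centred in the jaws, and the TCP is over the shaft to within 0.3 mm. Descending over the tip.

Emit:
carry_out --pt "0 0 0.002 0" --pt "0 0 0.004 0" --pt "0 0 0.005 0" --pt "0 0 0.005 0" --pt "0 0 0.005 0" --pt "0 0 0.005 0" --pt "0 0 0.004 0" --pt "0 0 0.002 0" --pt "0 0 0.001 0" --pt "0 0 0 0"

```text
time: 25.07
eef_pos: [0.5227, 0.0128, 0.0827]
orientation: [0.82, 0.573, -0.0, -0.0]
wrist_force: [-0.4, -0.6, -0.4]
grip_width: 0.249
```

Emit:
carry_out --pt "0 0 0.001 0" --pt "0 0 0.001 0" --pt "0 0 0.001 0" --pt "0 0 0.001 0" --pt "0 0 0.001 0" --pt "0 0 0.001 0" --pt "0 0 0.001 0" --pt "0 0 0 0" --pt "0 0 0 0" --pt "0 0 0 0"

```text
time: 25.9
eef_pos: [0.5229, 0.0132, 0.0757]
orientation: [0.82, 0.573, 0.0, -0.0]
wrist_force: [2.3, 7.1, -3.6]
grip_width: 0.241
```

Engaged on the shaft with a small side load along tool +x. I'll ease that way and push on.

Emit:
carry_out --pt "0.0005 0 0.0005 0" --pt "0 0 0.001 0" --pt "0 0 0.001 0" --pt "0 0 0.001 0" --pt "0 0 0.001 0" --pt "0 0 0.001 0" --pt "0 0 0.001 0" --pt "0 0 0.0005 0" --pt "0 0 0 0" --pt "0 0 0 0"

```text
time: 26.73
eef_pos: [0.5234, 0.0135, 0.069]
orientation: [0.82, 0.573, 0.0, 0.0]
wrist_force: [2.3, 5.3, 4.1]
grip_width: 0.245
```

Emit:
carry_out --pt "0 0 0.0005 0" --pt "0 0 0.0005 0" --pt "0 0 0.0005 0" --pt "0 0 0.0005 0" --pt "0 0 0 0" --pt "0 0 0 0" --pt "0 0 0 0" --pt "0 0 0 0" --pt "0 0 0 0" --pt "0 0 0 0"

```text
time: 27.57
eef_pos: [0.5235, 0.0135, 0.0683]
orientation: [0.82, 0.573, 0.001, 0.0]
wrist_force: [-7.2, 5.7, 33.3]
grip_width: 0.245
```

```bash
python3 - <<'E'
from h import *
c,T=wsnap('w14'); P=cloud(c,T); z=P[...,2]; g=c['pixels'].max(2)
r=np.hypot(P[...,0]-.5228,P[...,1]-.0128)
k=(r<.025)&(z>.08)&(g>60); h,e=np.histogram(z[k],np.arange(.08,.14,.001)); print({int(a*1000+.5):int(b) for a,b in zip(e,h) if b>5})
i=c['pixels'][150:340,220:420,::-1]; cv2.imwrite('pics/w14c.png',cv2.resize(i,None,fx=3,fy=3,interpolation=cv2.INTER_CUBIC))
E
```

```text
t 27.57 pos [0.5235 0.0135 0.0683] yaw(x) 69.93 q [-0.03  0.5   2.01  0.    0.64 -1.25] F [-7.2  5.7 33.3] g 0.245
{80: 59, 81: 59, 82: 57, 83: 152, 84: 668, 85: 486, 86: 74, 87: 216, 88: 737, 89: 550, 90: 88, 91: 47, 92: 43, 93: 25, 94: 45, 95: 43, 96: 43, 97: 48, 98: 63, 99: 60, 100: 83, 101: 77, 102: 74, 103: 385, 104: 1371, 105: 565, 106: 51, 107: 32, 108: 35, 109: 23, 110: 32, 111: 25, 112: 37, 113: 34, 114: 30, 115: 36, 116: 33, 117: 34, 118: 34, 119: 40, 120: 35, 121: 38, 122: 34, 123: 46, 124: 40, 125: 47, 126: 38, 127: 41, 128: 46, 129: 48, 130: 43, 131: 58, 132: 132, 133: 35, 139: 9}
```

View pics/w14c.png

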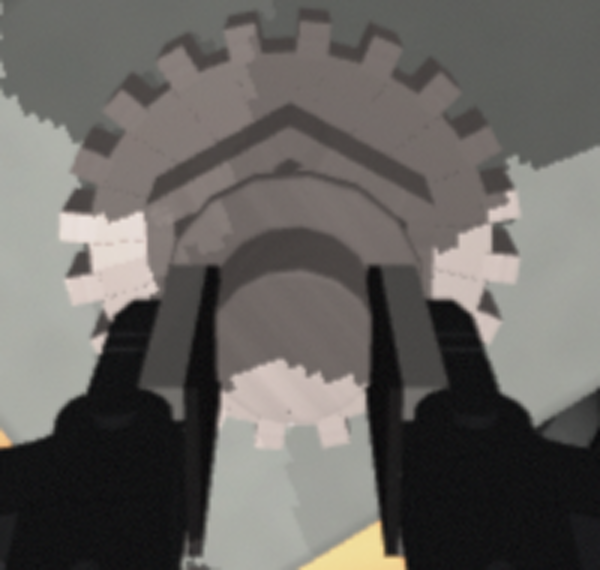

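The cap top reads about 0.1037 m corrected, against 0.104 for home, and contact force is 33 N, so it's tight on the collar. I'll unload, release and retreat.

Emit:
carry_out --pt "0 0 -0.0005 0" --pt "0 0 -0.0005 0" --pt "0 0 -0.0003 0" --pt "0 0 0 0" --pt "0 0 0 0" --pt "0 0 0 0" --pt "0 0 0 0" --pt "0 0 0 0" --pt "0 0 0 0" --pt "0 0 0 0"

```text
time: 28.45
eef_pos: [0.5233, 0.0135, 0.0686]
orientation: [0.82, 0.573, 0.0, 0.0]
wrist_force: [0.1, 4.6, 8.9]
grip_width: 0.245
```

Emit:
carry_out --pt "0 0 0 0" --pt "0 0 0 0" --pt "0 0 0 0" --pt "0 0 0 0" --pt "0 0 0 0" --pt "0 0 0 0" --pt "0 0 0 0" --pt "0 0 0 0" --pt "0 0 0 0" --pt "0 0 0 0" --gripper 1

```text
time: 29.28
eef_pos: [0.523, 0.0133, 0.0682]
orientation: [0.82, 0.573, -0.0, 0.0]
wrist_force: [0.1, 1.7, -0.4]
grip_width: 0.999
```

Emit:
carry_out --pt "0 0 -0.003 0" --pt "0 0 -0.008 0" --pt "0 0 -0.014 0" --pt "0 0 -0.018 0" --pt "0 0 -0.02 0" --pt "0 0 -0.02 0" --pt "0 0 -0.015 0" --pt "0 0 -0.008 0" --pt "0 0 -0.003 0" --pt "0 0 0 0"

```text
time: 30.12
eef_pos: [0.5232, 0.0132, 0.1778]
orientation: [0.82, 0.573, 0.0, 0.0]
wrist_force: [-0.3, 0.1, 0.2]
grip_width: 0.996
```

```bash
sed -e "s/('collar'.*)):/('flange',.0135,.018,.08,.096),('captop',0,.01,.096,.12)):/" seat.py > seat2.py; cat >> seat2.py <<'E'
m=((z>.098)&(z<.11)&(r<.025)).astype(np.uint8); k=max(cv2.findContours(m,cv2.RETR_EXTERNAL,cv2.CHAIN_APPROX_NONE)[0],key=cv2.contourArea)
W=np.array([ray_plane(c,q[0],.104,T)[:2] for q in k]).astype(np.float32); print('cap',cv2.minEnclosingCircle(W))
m=((z>.0865)&(z<.11)&(r<.03)).astype(np.uint8); k=max(cv2.findContours(m,cv2.RETR_EXTERNAL,cv2.CHAIN_APPROX_NONE)[0],key=cv2.contourArea)
W=np.array([ray_plane(c,q[0],.088,T)[:2] for q in k]).astype(np.float32); print('flange',cv2.minEnclosingCircle(W))
snap('top','top15')
E
python3 seat2.py w15
```

```text
t 30.12 pos [0.5232 0.0132 0.1778] yaw(x) 69.93 q [-0.03  0.34  1.92 -0.    0.89 -1.25] F [-0.3  0.1  0.2] g 0.996
{60: 43, 62: 58, 64: 53, 66: 56, 68: 424, 70: 2729, 72: 169, 74: 29, 76: 29, 78: 29, 80: 30, 82: 95, 84: 605, 86: 107, 88: 917, 90: 149, 92: 20, 94: 17, 96: 19, 98: 20, 100: 20, 102: 93, 104: 735, 106: 37, 108: 0, 110: 0, 112: 0, 114: 0, 116: 0, 118: 0, 120: 0, 122: 0, 124: 0, 126: 0}
disc 2022 tilt [-0.001  0.   ] z 0.0708
flange 625 tilt [0.006 0.005] z 0.0892
captop 605 tilt [0.002 0.012] z 0.1049
cap ((0.5223240852355957, 0.012224508449435234), 0.012638784013688564)
flange ((0.5225473642349243, 0.012468571774661541), 0.02032306231558323)
```

View pics/w15.png

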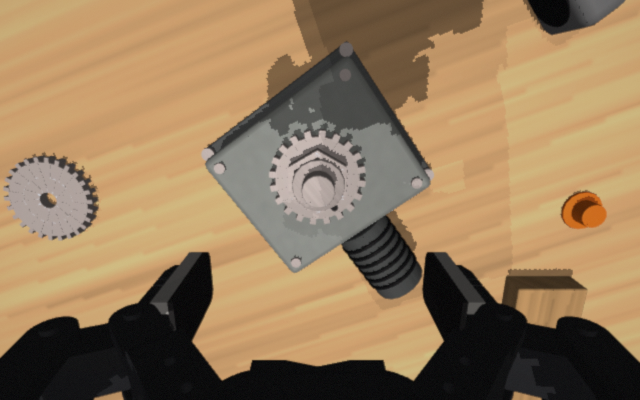

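The cog and cap sit concentric on the hub at about (318,180), and everything is level and at home height. I'm handing in.

```bash
python3 -c "
from h import *
print(arm.hand_in())"
```

```text
the job is handed in; nothing more can be done
None
```

The splined cog is on the hub, collar up and fully home, and the silver cap is pressed tight against its collar. I handed the job in at about 30 s with the gripper open and clear. No verdict was reported.

- **Cog:** it slid down the splines with almost no force at yaw 9.8°. In the last picture its disc top was at 0.070 m, which is home, and level to within 0.1°.
- **Cap:** the last reading was 33 N when it met the collar. After release its flange was about 26 mm above the shoulder, within 1 mm of the axis and tilted less than 1°. These heights allow for the 0.9 mm by which the camera reads the bench too high.
- **Disagreement:** the first try at gripping the cog closed on air. The wrist depth picture put the shut fingertips about 32 mm short of the reported TCP, and later contact heights suggested about 19 to 28 mm when gripping. I reopened and went lower.
- **Close call:** on the second try the closing fingers pressed on the disc with about 39 N at the wrist, and I lifted straight away.
- **Bystanders:** no move touched any of them. I took a last top picture but did not use it to measure how far they had shifted.

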